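Shift the dough roller into third and start it

TASK

Get the dough roller on the counter going in third gear: push its red gear lever to the middle crossway of the gate, across into the right-hand lane, then away from the robot fully home into the third slot (the far right one, with three dots and a green mark), and only then press the green start button on its deck all the way down and let it come up again. Only push with the fingertips or the outside of the fingers: do not pinch the lever or pick anything up. Leave the dip cup on the machine and the shaker and the can beside it where they stand.

Things in the scene. Friction and masses are not known exactly. Their poses are not given: they have to be found in the camera images.
- roller_machine: Fixed grey dough roller, deck 68 mm above the counter. Origin on the counter straight below the centre of the gear gate; x points forward (away from the robot), y to the machine's left, z up; it stands turned by its yaw. Body x = -80 to 190, y = -130 to 130 mm; rollers and cheeks beyond x = 115 mm stand up to 130 mm.
- gate_centre (a point): Centre of the steel gate plate (96 x 74 mm), at its top, 75 mm above the counter; axes as the machine's. Slots form an H: a left and a right lane along x, joined by a crossway along y in the middle. Far left is first (one dot), near left second, far right third (three dots, green bar 30 x 10 mm on the deck beyond), near right fourth.
- knob_centre (a point): Centre of the red knob, 30 x 30 mm, 44 mm tall, plus 3 mm core on top; 10 mm steel shaft below. It is 132 mm up the lever from the pivot, which lies 18 mm above the machine origin: machine x = 132 sin f, y = -132 sin c cos f, z = 18 + 132 cos c cos f mm (c, f: shift_cross, shift_fwd). Friction, about 2 N at the knob, holds it where left; no spring.
- shift_cross (a joint): Sideways lean of the lever, rad: -0.26 left lane, 0 middle, +0.26 right lane (stops at both). It can change only while the lever is in the crossway (shift_fwd within about 0.07 of 0). At the start it is in the left lane.
- shift_fwd (a joint): Lean of the lever along the lanes, rad: +0.33 fully home in a far slot (stop), 0 in the crossway, -0.33 fully home in a near slot. At the start it may be anywhere in the left lane. It can leave 0 only in the left or right lane (shift_cross beyond about 0.23 either way).
- knob_near: Near (-x) face of the knob, 20 mm wide, 44 mm tall; origin at the centre of the face.
- knob_far: Far (+x) face of the knob; origin at the centre of the face.
- knob_left: Left (+y) face of the knob; origin at the centre of the face.
- knob_right: Right (-y) face of the knob; origin at the centre of the face.
- start_button_top (a point): Centre of the top of the round green start button, 32 mm across, in a black collar 48 mm across on the deck at machine x = -35, y = 90 mm; top 90 mm above the counter, 10 mm above the collar.
- start_button (a joint): Start button travel, m: 0 up, 0.006 fully down (5 N, springs back).
- dip_white: Loose lidded white dip cup, 69 mm across, 34 mm tall, on the deck to the right of the gate; origin at the centre of its underside. Leave it.
- shaker_chili: Loose glass shaker with steel cap, 73 mm across, 119 mm tall, on the counter to the right of the machine; origin under its centre. Leave it.
- can_1: Loose drinks can, 66 mm across, 115 mm tall, on the counter to the left of the machine; origin under its centre. Leave it.
Things that resemble listed ones, but are neither listed nor needed, are in the scene too. What is shaped like the shaker_chili but turquoise or yellow is not meant.

How it is judged:
On the way, in this order (a step that is already met when the one before it is completed fails the run):
1. the lever is across in the right-hand lane, not yet in the third slot (value of joint shift_cross above 0.2 rad and value of joint shift_fwd below 0.2 rad), for 0.05 s.
2. the lever is home in the third slot (value of joint shift_cross above 0.2 rad and value of joint shift_fwd above 0.28 rad), for 0.1 s.
3. the start button is pressed down (value of joint start_button above 0.0045 m), for 0.02 s.
At the end, for the whole second after the job is handed in: The lever rests home in the third slot (shift_cross over 0.2 rad, shift_fwd over 0.28 rad), the start button has been pressed down at least 4.5 mm after that and is up again (under 1 mm), and dip cup, shaker and can stand upright within 20 mm of where they were (all of step 2 and value of joint start_button below 0.001 m and linear speed of knob_near below 0.01 m/s and distance of each of dip_white, shaker_chili, can_1 from where it was at the start of the episode below 0.02 m and angle between each of dip_white, shaker_chili, can_1's own z axis and vertical below 0.2 rad); the robot touches nothing.
It fails at once if the start button is pressed (over 3 mm) while the lever is not in the third slot (value of joint start_button above 0.003 m and not (value of joint shift_cross above 0.2 rad and value of joint shift_fwd above 0.25 rad)).
It fails at once if the knob is pinched: fingers press on opposite faces at once (contact force between each of knob_left, knob_right and the fingers above 1 N or contact force between each of knob_near, knob_far and the fingers above 1 N).
It fails at once if the dip cup, the shaker or the can is lifted, moved more than 20 mm or tipped (distance of any of dip_white, shaker_chili, can_1 from where it was at the start of the episode above 0.02 m or angle between any of dip_white, shaker_chili, can_1's own z axis and vertical above 0.3 rad).
It also fails if it takes over 61 s, if anything falls off the work surface, if the arm or the gripper's body presses on something with over 40 N, if the wrist force passes 120 N, or if a joint passes its speed limit or range.

ROBOT

A 6-joint arm with a two-finger parallel gripper is mounted at the origin on a cart in front of the work surface, level with it; the furniture and walls round the work are solid. World frame = base frame: x ahead of the robot, y to its left, z up, the work surface at z = 0. Lengths are in m, angles in rad, forces in N, time in s.
With the tool pointing down it reaches from about 0.25 to 0.8 m from the base axis. Payload 8.5 kg.
Tool frame: the origin (TCP) lies midway between the tips of the shut fingers; the grasp point (between the pads) lies 19 mm behind it (bot.grasp_offset is the distance from the TCP to the grasp point, in m); z points along the fingers, y is the direction in which the jaws open and shut (so a half turn about z gives the same grasp; the last joint's range is limited). The gripper opens to 85 mm and grips with 20 to 120 N. Pads are 22 mm wide; open, the fingers measure 114 mm over their backs; the gripper's body (76 mm by 85 mm) begins 54 mm behind the grasp point. The pads swing forward as they close: fully open they stand 13 mm farther back than shut.
Start: joints at [-1.102, 0.238, -0.013, 1.319, 0, 1.571], TCP at [0.237, -0.468, 0.194] pointing down, gripper open.
Joint ranges: [-2.66, 2.66], [-1.03, 1.9], [-1.14, 1.46], [-1.82, 2.27], [-1.45, 1.34], [-3.14, 3.14]. Speed limits (rad/s): [2.22, 2.22, 2.79, 3.14, 3.14, 3.14].

INTERFACE

Orientations are given as a unit quaternion [x, y, z, w].
In Python, from bench import bot gives the robot as it stands.
- The arm moves only by the tool send_rows, never from a script. Its argument "commands" is a list of rows, each a list of 6 numbers: the shift along the tool's x, y, z in units of 0.03 m (1.0 is 0.03 m), then the turn, a rotation vector about the tool's x, y, z in units of 0.08 rad (1.0 is 0.08 rad). In form: [[dx, dy, dz, rx, ry, rz], ...]. A call has 1 to 10 rows; each row shifts and turns the commanded pose from where the row before left it, along the tool's axes as they then stand; what a row does not reach is not made up. A row lasts 1/12 s, in which the tool goes at most 41.7 mm and 7.16 degrees, less where a joint would pass 70% of its speed; a pose out of reach is approached as far as the arm can. A call with a number of a shift or a turn outside -1 to 1 is refused whole. A call with a gripper value outside its range is refused whole. "fingers" is the gripper command: -1 is shut, 1 is fully open, values between are in proportion, set as the call begins (left out, the last holds). The fingers move at their own pace and stop on an object; the grip force is fixed at half the most. Time passes only in rows, so rows that do not move let the fingers close. It gives the time, the measured TCP pose, the force and the opening at its end, in the units of the state.
- bot.observe(): the state, without advancing time (a new reading comes with each control period).
- bot.snapshot(name): name is "scene" or "top"; returns the picture (384x512x3 uint8, blue, green, red); there is no depth.
- bot.camera_params(name): a dict with "fovy" (degrees; the focal length in pixels is half the picture's height over the tangent of half this angle, whatever the lens; pixels are square), "cx", "cy" (the principal point, pixels), "R" (3x3) and "t" (3): a world point X has camera coordinates R X + t. Camera axes: x right, y down, z forward; pixel columns grow to the right and rows downward; lengths in m; the calibration is good to about 2 mm. A picture is of the moment at which its call begins. camera_params takes no time and is no camera call.
- bot.sign_off(): hands the job in, once; it reports no verdict.
The state is a dict: "clock": time; "q": joint angles; "qd": joint speeds; "joint_efforts": joint torques, N m; "eef_pos": TCP position; "orientation": TCP orientation; "force": force on the tool from outside, world axes, zero at the start; "ft_torque": the same for the moment, N m; "grip_width": finger opening in m.
Only numpy, scipy, OpenCV 4.12 (cv2) and the standard library are available. Lean on these libraries where they do the work, as an engineer would, in place of code of your own. Each camera call takes 0.05 s, during which the arm holds its last target. There are 200 camera calls.

## Working session

There is one attempt and no reset: what is moved stays moved. The work goes in short steps, Python scripts to look and compute and a tool call to move; the robot and the scene stay as the last step left them, time stands still between calls to the robot, and variables do not carry over. Pictures are saved under pics/ and viewed, about 8 in all and at most 12, crops included, and the job is handed in when it is done.

Besides the shell and the picture viewer there is one more tool, called after "Emit:" as a command line: name --pt "numbers of a row" for each row, then --argument value for the rest. send_rows: Moves the arm, as the interface text tells. Shifts and turns lie within -1 to 1; 1 stands for 0.03 m of shift or 0.08 rad of turn. Its arguments: {"type":"object","properties":{"commands":{"type":"array","items":{"type":"array","items":{"type":"number"}}},"fingers":{"type":"number"}},"required":["commands"]}

```bash
mkdir -p pics
python3 - <<'E'
from bench import bot
import cv2,json
s=bot.observe();print({k:s[k] for k in('clock','eef_pos','orientation','force','grip_width')})
for n in('scene','top'):
    cv2.imwrite(f'pics/{n}0.png',bot.snapshot(n)); print(bot.camera_params(n))
E
```

```text
{'clock': 0.0, 'eef_pos': array([ 0.23698163, -0.46793466,  0.19307418]), 'orientation': array([ 9.72652700e-01,  2.32263236e-01, -1.56151614e-04, -7.00614921e-04]), 'force': array([-0.25846087,  0.81212099, -0.52015982]), 'grip_width': 0.0851922092007816}
{'fovy': 44.68163478064085, 'cx': 248.57862867497371, 'cy': 195.87613394969668, 'R': array([[-0.83487856, -0.55015751,  0.01745004],
       [-0.25814687,  0.36335135, -0.89517372],
       [ 0.48614605, -0.75186602, -0.44537569]]), 't': array([0.47488193, 0.25298681, 1.07209642])}
{'fovy': 48.90321131115639, 'cx': 254.238031342746, 'cy': 192.2393266810648, 'R': array([[-0.0276729 , -0.99941431,  0.02013052],
       [-0.99556824,  0.02574454, -0.09044943],
       [ 0.0898782 , -0.02254431, -0.99569758]]), 't': array([0.04016248, 0.55854025, 1.04716438])}
```

View pics/scene0.png

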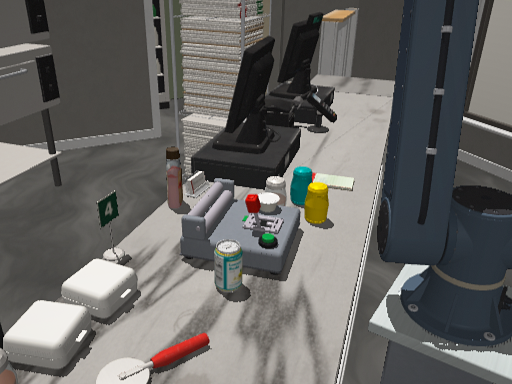

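View pics/top0.png

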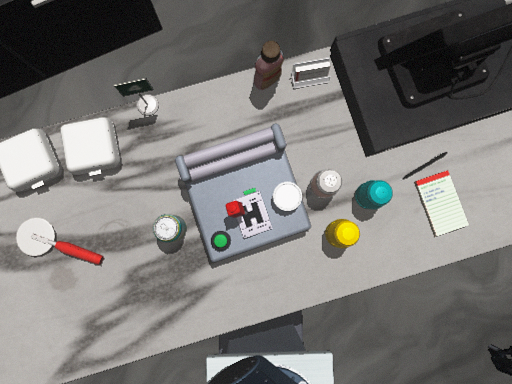

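Top view: red knob at (234,208), green button (221,240), green bar (250,191), dip cup (287,196), white shaker (327,182), can (169,228). Possible mix-ups are the red cutter handle (78,252), the turquoise and yellow shakers at (375,193) and (344,233), and the green number sign (132,87). The knob on the grey machine is the one I want, and I'll check it in close crops.

Run:
```python
import cv2,numpy as np
a=cv2.imread('pics/top0.png')[110:280,150:360]; b=cv2.imread('pics/scene0.png')[170:300,170:340]
a=cv2.resize(a,None,fx=3.8,fy=3.8,interpolation=cv2.INTER_CUBIC); b=cv2.resize(b,None,fx=4.5,fy=4.5,interpolation=cv2.INTER_CUBIC)
cv2.imwrite('pics/ct.png',a[:600]);cv2.imwrite('pics/cs.png',b)
```

```text
(no output)
```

View pics/ct.png

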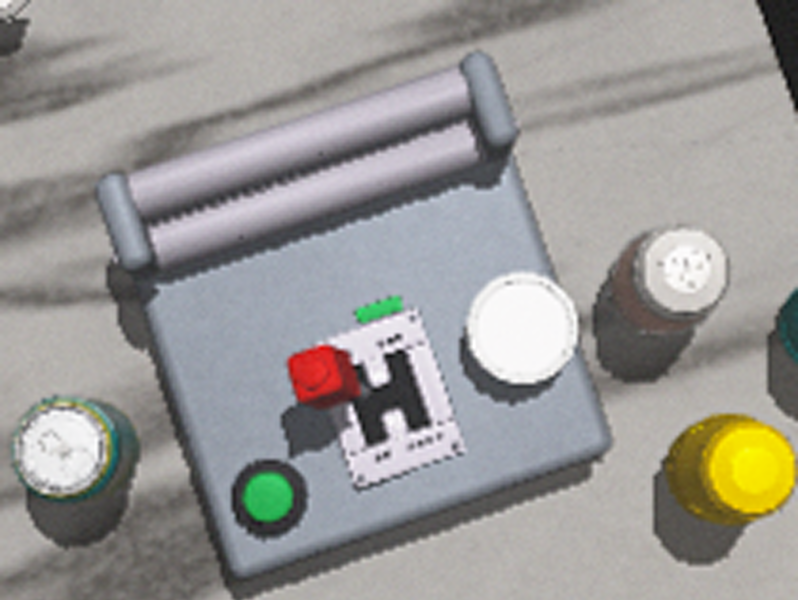

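View pics/cs.png

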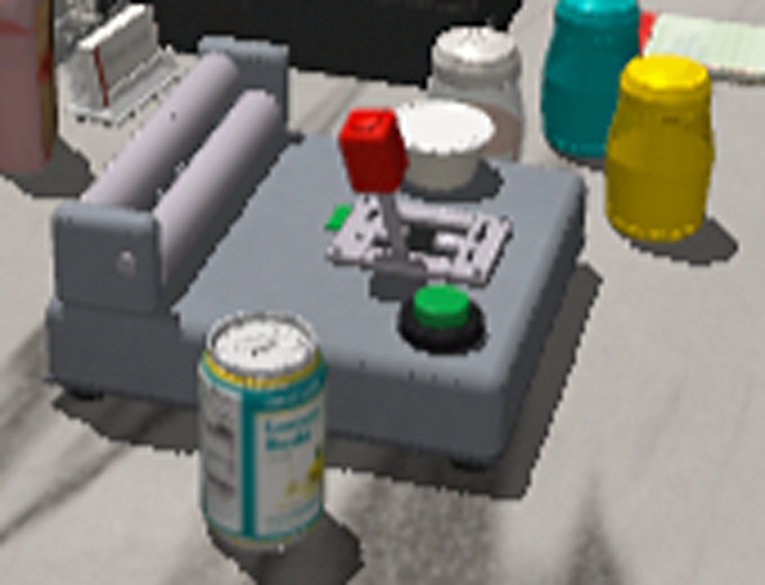

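The crops confirm the red knob is at the left of the gate and leaning slightly forward. In the top crop: core (320,373), button (269,496), gate corners about (320,340), (411,310), (463,455), (360,487). In the scene crop: core (372,122), button (441,300), gate centre about (419,243). Next I triangulate and fit the machine pose.

```bash
cat > h.py <<'E'
import numpy as np
from bench import bot
from scipy.optimize import least_squares
C={n:bot.camera_params(n) for n in('top','scene')}
def proj(n,X):
    c=C[n];f=192/np.tan(np.radians(c['fovy']/2));p=np.asarray(c['R'])@X+c['t']
    return np.array([c['cx']+f*p[0]/p[2],c['cy']+f*p[1]/p[2]])
T=lambda u,v:np.array([150+u/3.8,110+v/3.8])
S=lambda u,v:np.array([170+u/4.5,170+v/4.5])
def tri(a,b):
    return least_squares(lambda X:np.r_[proj('top',X)-a,proj('scene',X)-b],[.4,0,.1])
def knob(c,f,L=.132): return np.array([L*np.sin(f),-L*np.sin(c)*np.cos(f),.018+L*np.cos(c)*np.cos(f)])
def W(m,p):
    c,s=np.cos(m[2]),np.sin(m[2]);return np.array([m[0]+c*p[0]-s*p[1],m[1]+s*p[0]+c*p[1],p[2]])
E
python3 - <<'E'
from h import *
for n,a,b in [('btn',T(269,496),S(441,300)),('gate',T(386,398.5),S(419,243)),('core',T(320,373),S(372,122)),('dip',T(523,327),S(441,130)),('shk',T(686,269),S(478,48)),('can',T(60,447),S(265,342))]:
    r=tri(a,b);print(n,r.x.round(4),'rms px',np.sqrt(2*r.cost/4).round(2))
P=[('top',(-.035,.09,.09),T(269,496)),('scene',(-.035,.09,.09),S(441,300)),
 ('top',(.048,.037,.075),T(316,340)),('top',(.048,-.037,.075),T(413,308)),('top',(-.048,-.037,.075),T(465,456)),('top',(-.048,.037,.075),T(359,489)),
 ('scene',(0,0,.075),S(419,243)),
 ('top',(-.08,.13,.068),T(238,577)),('top',(-.08,-.13,.068),T(610,447))]
def res(v):
    r=[proj(n,W(v[:3],p))-z for n,p,z in P]
    k=W(v[:3],knob(v[3],v[4],.132+.025))
    return np.concatenate(r+[proj('top',k)-T(320,373),proj('scene',k)-S(372,122)])
r=least_squares(res,[.5,0,.2,-.26,.05],loss='soft_l1');print(r.x.round(4));print(res(r.x).reshape(-1,2).round(2))
print('knob',W(r.x,knob(*r.x[3:])).round(4))
np.save('m.npy',r.x)
E
```

```text
btn [0.4411 0.1088 0.0858] rms px 0.07
gate [0.5007 0.0342 0.0674] rms px 0.02
core [0.5125 0.0731 0.1611] rms px 0.22
dip [ 0.541  -0.0527  0.0957] rms px 0.34
shk [ 0.5738 -0.1541  0.1063] rms px 0.31
can [0.4738 0.2326 0.1114] rms px 0.41
[ 0.5016  0.0337  0.3056 -0.2298  0.14  ]
[[-0.16  0.12]
 [-0.08 -1.41]
 [-2.36  1.08]
 [ 1.07 -0.44]
 [ 0.5  -1.78]
 [-0.74 -0.32]
 [-0.08 -2.63]
 [-1.27  1.96]
 [ 2.67  0.53]
 [-0.39  0.36]
 [-0.25 -2.75]]
knob [0.5102 0.0676 0.1453]
```

```bash
cat >> h.py <<'E'
def tool(m):
    """TCP in machine frame (mm) and tool angle error to machine yaw"""
    from scipy.spatial.transform import Rotation as R
    s=bot.observe();M=R.from_quat(s['orientation']).as_matrix();c,sn=np.cos(m[2]),np.sin(m[2]);d=s['eef_pos'][:2]-m[:2]
    print('clock',round(s['clock'],2),'machine xyz mm',(1000*np.array([c*d[0]+sn*d[1],-sn*d[0]+c*d[1],s['eef_pos'][2]])).round(1),
     'yaw err',round(np.arctan2(M[1,0],M[0,0])-m[2],4),'z axis',M[:,2].round(4),'F',s['force'].round(1),'grip',round(s['grip_width'],4))
E
python3 - <<'E'
from h import *
P=[('top',(-.035,.09,.09),T(269,496)),('scene',(-.035,.09,.09),S(441,300)),
 ('top',(.048,.037,.075),T(316,340)),('top',(.048,-.037,.075),T(413,308)),('top',(-.048,-.037,.075),T(465,456)),('top',(-.048,.037,.075),T(359,489)),
 ('scene',(0,0,.075),S(419,243))]
def res(v):
    o=v[4:6]*1
    r=[proj(n,W(v[:3],p))-z+(o if n=='scene' else 0) for n,p,z in P]
    k=W(v[:3],knob(-.26,v[3],.157))
    return np.concatenate(r+[proj('top',k)-T(320,373),proj('scene',k)-S(372,122)+o])
r=least_squares(res,[.5,0,.3,.05,0,0],loss='soft_l1');print(r.x.round(4));print(res(r.x).reshape(-1,2).round(2))
m=r.x;np.save('m.npy',m)
print('knob mach',knob(-.26,m[3]).round(4),'btn W',W(m,(-.035,.09,.09)).round(4))
tool(m)
E
```

```text
[0.5007 0.0311 0.275  0.1438 0.1144 2.2017]
[[ 0.16 -0.5 ]
 [-0.3   0.49]
 [-0.84  0.79]
 [ 2.87  0.16]
 [ 1.15 -0.79]
 [-0.38 -0.23]
 [ 0.82 -0.72]
 [-1.1   0.56]
 [-0.37  0.15]]
knob mach [0.0189 0.0336 0.1442] btn W [0.4426 0.1082 0.09  ]
clock 0.1 machine xyz mm [-389.3 -408.8  193.2] yaw err 0.1938 z axis [-6.0e-04  1.1e-03 -1.0e+00] F [-0.6  0.8 -0.6] grip 0.0855
```

Emit:
send_rows --pt "0 0 -0.8 0 0 0.77" --pt "0 0 -0.8 0 0 0.77" --pt "0 0 -0.8 0 0 0.77" --pt "0 0 0 0 0 0" --fingers -1

```text
clock: 0.43
eef_pos: [0.2379, -0.4696, 0.2696]
orientation: [0.99, 0.14, 0.001, 0.002]
force: [0.1, 0.3, -0.8]
grip_width: 0.039
```

Run:
```python
from h import *
m=np.load('m.npy');m[2]=.285;np.save('m.npy',m);tool(m)
```

```text
clock 0.43 machine xyz mm [-393.  -406.6  269.6] yaw err -0.0046 z axis [ 0.0024 -0.0046 -1.    ] F [ 0.1  0.3 -0.8] grip 0.039
```

Emit:
send_rows --pt "0.7 -0.68 0 0 0 0" --pt "0.7 -0.68 0 0 0 0" --pt "0.7 -0.68 0 0 0 0" --pt "0.7 -0.68 0 0 0 0" --pt "0.7 -0.68 0 0 0 0" --pt "0.7 -0.68 0 0 0 0" --pt "0.7 -0.68 0 0 0 0" --pt "0.7 -0.68 0 0 0 0" --pt "0.7 -0.68 0 0 0 0" --pt "0.7 -0.68 0 0 0 0"

```text
clock: 1.27
eef_pos: [0.3818, -0.2122, 0.2651]
orientation: [0.99, 0.142, -0.0, -0.0]
force: [0.4, -0.4, -0.8]
grip_width: 0.0003
```

Emit:
send_rows --pt "0.7 -0.68 0 0 0 0" --pt "0.7 -0.68 0 0 0 0" --pt "0.7 -0.68 0 0 0 0" --pt "0.7 -0.68 0 0 0 0" --pt "0.7 -0.68 0 0 0 0" --pt "0.7 -0.68 0 0 0 0" --pt "0.7 -0.68 0 0 0 0" --pt "0.7 -0.68 0 0 0 0" --pt "0.7 -0.68 0 0 0 0" --pt "0 0 0 0 0 0"

```text
clock: 2.1
eef_pos: [0.5133, 0.0192, 0.2643]
orientation: [0.99, 0.143, -0.0, -0.001]
force: [-1.0, 0.1, -0.3]
grip_width: -0.0001
```

```bash
python3 -c "
from h import *
tool(np.load('m.npy'))"
```

```text
clock 2.1 machine xyz mm [  8.8 -15.  264.3] yaw err 0.0027 z axis [-8.0e-04  1.3e-03 -1.0e+00] F [-1.   0.1 -0.3] grip -0.0001
```

Emit:
send_rows --pt "0.6 -0.55 0 0 0 0" --pt "0.6 -0.55 0 0 0 0" --pt "0.6 -0.53 0 0 0 0" --pt "0 0 0.7 0 0 0" --pt "0 0 0.7 0 0 0" --pt "0 0 0.6 0 0 0" --pt "0 0 0 0 0 0"

```text
clock: 2.68
eef_pos: [0.5476, 0.0772, 0.2017]
orientation: [0.99, 0.142, -0.003, 0.0]
force: [-0.4, 0.4, 0.4]
grip_width: 0.0003
```

```bash
cat > look.py <<'E'
import sys,cv2
from h import *
tool(np.load('m.npy'))
a=bot.snapshot('top')[150:270,190:310];b=bot.snapshot('scene')[170:290,180:300]
cv2.imwrite('pics/%s.png'%sys.argv[1],cv2.resize(np.hstack([a,b]),None,fx=3.3,fy=3.3,interpolation=cv2.INTER_CUBIC))
E
python3 look.py l1
```

```text
clock 2.68 machine xyz mm [ 57.9  31.1 201.7] yaw err -0.0003 z axis [-6.3e-03 -9.0e-04 -1.0e+00] F [-0.4  0.4  0.4] grip 0.0003
```

View pics/l1.png

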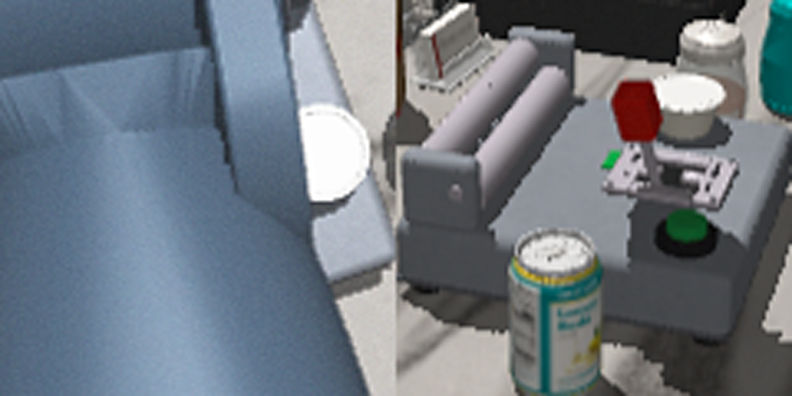

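The arm blocks the top view. The scene view shows the knob still in place at crop (637,110). I'll lower beyond the knob's far face.

Emit:
send_rows --pt "0.1 0 0.6 0 0 0" --pt "0 0 0.6 0 0 0" --pt "0 0 0.6 0 0 0" --pt "0 0 0.5 0 0 0" --pt "0 0 0 0 0 0"

```text
clock: 3.2
eef_pos: [0.5517, 0.0781, 0.1354]
orientation: [0.99, 0.141, -0.001, -0.0]
force: [0.8, -0.0, 0.3]
grip_width: 0.0001
```

```bash
sed -i "s/^a=.*/b=bot.snapshot('scene')[130:270,180:340]/; s/np.hstack(\[a,b\])/b/; s/3\.3/4/g" look.py; python3 look.py l2
```

```text
clock 3.2 machine xyz mm [ 62.2  30.7 135.4] yaw err -0.0011 z axis [-2.4e-03 -3.0e-04 -1.0e+00] F [ 0.8 -0.   0.3] grip 0.0001
```

View pics/l2.png

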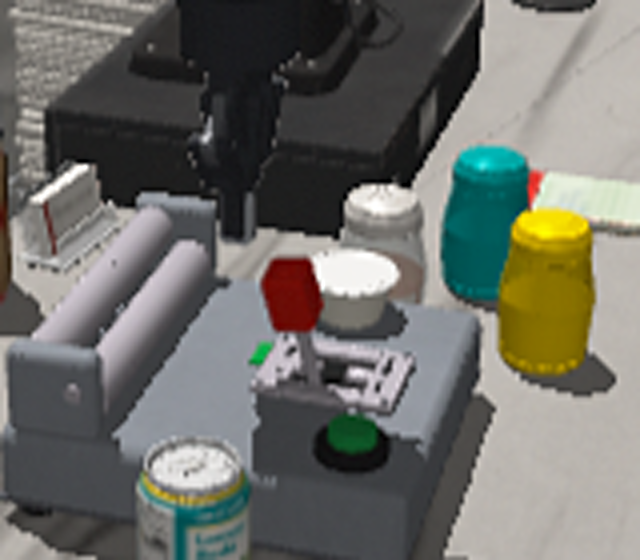

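```bash
python3 -c "
from h import *
m=np.load('m.npy')
print(proj('scene',np.array([.5517,.0781,.1354])), proj('scene',W(m,(.019,.034,.144))),proj('scene',W(m,(.0,.034,.144))),proj('scene',W(m,(.0,-.034,.144))))"
```

```text
[238.50803283 202.66189913] [254.06686802 202.74529769] [261.16711629 203.85101815] [267.99300366 192.83481403]
```

Run:
```python
from h import *
import cv2
b=bot.snapshot('scene');cv2.imwrite('pics/l3raw.png',b)
c=b[150:220,205:285].astype(float);c=np.clip((c/255)**.6*255,0,255).astype(np.uint8)
cv2.imwrite('pics/l3.png',cv2.resize(c,None,fx=8,fy=8,interpolation=cv2.INTER_NEAREST))
tool(np.load('m.npy'))
```

```text
clock 3.3 machine xyz mm [ 63.5  30.6 137.9] yaw err -0.0012 z axis [ 7.e-04  2.e-04 -1.e+00] F [0.2 0.  1. ] grip -0.0003
```

View pics/l3.png

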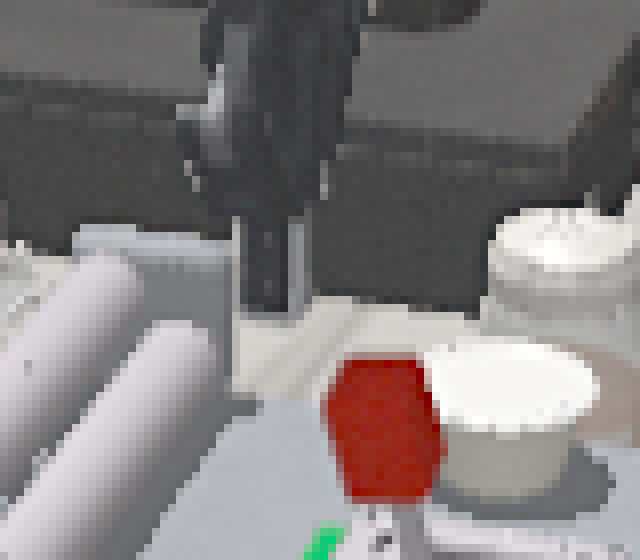

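The fingertip shows at pixel (239,190), but the reported TCP projects to (238.5,202). That is about 30 mm of disagreement in height or depth. I'll lower gently onto the free deck (z = 68 mm) to settle it by touch.

Emit:
send_rows --pt "0.1 0 0.5 0 0 0" --pt "0 0 0.5 0 0 0" --pt "0 0 0.4 0 0 0" --pt "0 0 0.2 0 0 0" --pt "0 0 0 0 0 0" --pt "0 0 0 0 0 0"

```text
clock: 3.8
eef_pos: [0.5561, 0.0794, 0.0899]
orientation: [0.99, 0.141, 0.001, -0.0]
force: [0.4, -0.4, -0.2]
grip_width: -0.0001
```

Emit:
send_rows --pt "0 0 0.1 0 0 0" --pt "0 0 0.1 0 0 0" --pt "0 0 0 0 0 0" --pt "0 0 0 0 0 0"

```text
clock: 4.13
eef_pos: [0.5555, 0.0793, 0.0828]
orientation: [0.99, 0.142, 0.0, -0.0]
force: [0.6, 0.1, 0.2]
grip_width: -0.0003
```

Run:
```python
from h import *
import cv2
tool(np.load('m.npy'))
b=bot.snapshot('scene');a=cv2.imread('pics/l3raw.png')
d=(cv2.absdiff(a,b).max(2)>40)&(b.max(2)<90); d[:, :215]=0;d[:,275:]=0
for r in range(185,222): 
    c=np.where(d[r])[0]; print(r,len(c),c[:1],c[-1:],end=' | ')
s=bot.observe()['eef_pos'];print('\n',s,proj('scene',s))
```

```text
clock 4.13 machine xyz mm [66.2 30.9 82.8] yaw err -0.001 z axis [ 0.e+00  1.e-04 -1.e+00] F [0.6 0.1 0.2] grip -0.0003
185 6 [226] [243] | 186 5 [226] [242] | 187 9 [226] [245] | 188 10 [227] [245] | 189 12 [227] [243] | 190 14 [227] [243] | 191 15 [228] [243] | 192 15 [228] [243] | 193 14 [229] [243] | 194 12 [229] [241] | 195 12 [229] [241] | 196 9 [234] [242] | 197 8 [234] [242] | 198 8 [234] [242] | 199 8 [234] [242] | 200 5 [237] [242] | 201 5 [237] [242] | 202 8 [234] [242] | 203 8 [233] [241] | 204 7 [234] [241] | 205 7 [234] [241] | 206 7 [234] [241] | 207 6 [234] [239] | 208 1 [238] [238] | 209 0 [] [] | 210 0 [] [] | 211 0 [] [] | 212 0 [] [] | 213 0 [] [] | 214 0 [] [] | 215 0 [] [] | 216 0 [] [] | 217 0 [] [] | 218 1 [252] [252] | 219 3 [250] [252] | 220 9 [248] [259] | 221 9 [246] [254] | 
 [0.55554425 0.07931827 0.08290636] [236.90600004 219.94822496]
```

Emit:
send_rows --pt "0 0 0.1 0 0 0" --pt "0 0 0.1 0 0 0" --pt "0 0 0.1 0 0 0" --pt "0 0 0.1 0 0 0" --pt "0 0 0 0 0 0"

```text
clock: 4.6
eef_pos: [0.555, 0.0792, 0.0699]
orientation: [0.99, 0.142, -0.001, -0.0]
force: [-0.4, 0.2, -0.9]
grip_width: 0.0
```

Emit:
send_rows --pt "0 0 0.1 0 0 0" --pt "0 0 0.1 0 0 0" --pt "0 0 0 0 0 0" --pt "0 0 0 0 0 0"

```text
clock: 4.93
eef_pos: [0.5553, 0.0793, 0.0645]
orientation: [0.99, 0.142, -0.0, -0.0]
force: [0.1, -0.4, 0.2]
grip_width: -0.0001
```

Emit:
send_rows --pt "0 0 0.12 0 0 0" --pt "0 0 0.12 0 0 0" --pt "0 0 0.12 0 0 0" --pt "0 0 0 0 0 0"

```text
clock: 5.27
eef_pos: [0.555, 0.0792, 0.053]
orientation: [0.99, 0.142, -0.001, -0.0]
force: [-0.1, 0.9, 0.7]
grip_width: 0.0004
```

Emit:
send_rows --pt "0 0 0.1 0 0 0" --pt "0 0 0.1 0 0 0" --pt "0 0 0 0 0 0"

```text
clock: 5.52
eef_pos: [0.5551, 0.0793, 0.0473]
orientation: [0.99, 0.142, -0.0, -0.0]
force: [0.1, -0.2, 0.6]
grip_width: 0.0001
```

Emit:
send_rows --pt "0 0 0.1 0 0 0" --pt "0 0 0.1 0 0 0" --pt "0 0 0 0 0 0"

```text
clock: 5.77
eef_pos: [0.5552, 0.0793, 0.0413]
orientation: [0.99, 0.142, -0.0, -0.0]
force: [-0.2, -0.0, -0.4]
grip_width: -0.0
```

Emit:
send_rows --pt "0 0 0.07 0 0 0" --pt "0 0 0.07 0 0 0" --pt "0 0 0 0 0 0"

```text
clock: 6.02
eef_pos: [0.5553, 0.0793, 0.0373]
orientation: [0.99, 0.142, -0.0, -0.0]
force: [-0.1, 0.3, -0.6]
grip_width: 0.0001
```

Emit:
send_rows --pt "0 0 0.07 0 0 0" --pt "0 0 0.07 0 0 0" --pt "0 0 0 0 0 0"

```text
clock: 6.27
eef_pos: [0.5552, 0.0793, 0.0331]
orientation: [0.99, 0.142, -0.0, -0.0]
force: [0.3, -0.6, 0.2]
grip_width: -0.0003
```

Run:
```python
from h import *
import cv2
tool(np.load('m.npy'))
b=bot.snapshot('scene')
c=b[165:245,205:295].astype(float);c=np.clip((c/255)**.6*255,0,255).astype(np.uint8)
cv2.imwrite('pics/l4.png',cv2.resize(c,None,fx=7,fy=7,interpolation=cv2.INTER_NEAREST))
```

```text
clock 6.27 machine xyz mm [65.9 30.9 33.1] yaw err -0.001 z axis [-6.e-04  1.e-04 -1.e+00] F [ 0.3 -0.6  0.2] grip -0.0003
```

View pics/l4.png

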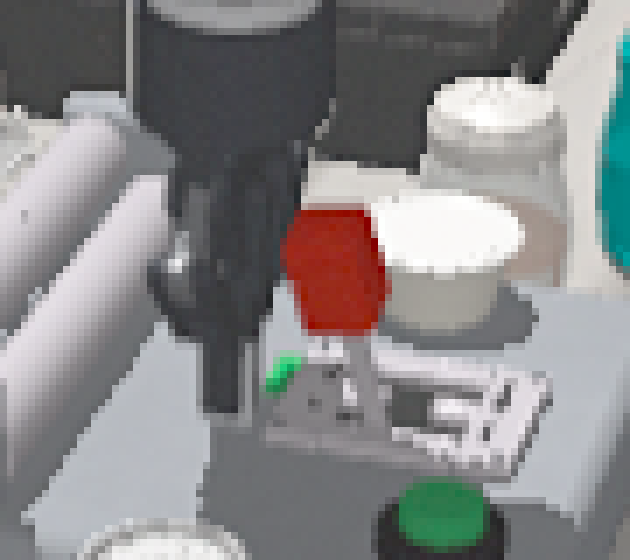

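```bash
python3 -c "
from h import *
m=np.load('m.npy')
for z in (.033,.068,.075,.08): print(z,proj('scene',W(m,(.066,.031,z))))"
```

```text
0.033 [236.84221651 236.03228614]
0.068 [236.9239956  224.84122423]
0.075 [236.94059638 222.56948928]
0.08 [236.95250492 220.93986525]
```

Emit:
send_rows --pt "0 0 0.07 0 0 0" --pt "0 0 0.07 0 0 0" --pt "0 0 0 0 0 0"

```text
clock: 6.57
eef_pos: [0.5558, 0.0794, 0.0305]
orientation: [0.99, 0.142, 0.001, -0.0]
force: [-3.4, -0.0, 13.7]
grip_width: -0.0002
```

Emit:
send_rows --pt "0 0 0.07 0 0 0" --pt "0 0 0.07 0 0 0" --pt "0 0 0 0 0 0"

```text
clock: 6.82
eef_pos: [0.556, 0.0794, 0.0302]
orientation: [0.99, 0.142, 0.002, -0.0]
force: [-18.1, -2.5, 53.9]
grip_width: 0.0002
```

Touch occurred at reported z≈0.031 while the deck is at 0.068. So the real tip stands 37 mm above the reported TCP, which agrees with the image. I'll correct for this from here on.

Emit:
send_rows --pt "0 0 -0.4 0 0 0" --pt "0 0 -0.7 0 0 0" --pt "0 0 -0.7 0 0 0" --pt "0 0 -0.6 0 0 0" --pt "0 0 0 0 0 0" --pt "-0.3 0 0 0 0 0" --pt "-0.1 0 0 0 0 0" --pt "0 0 0 0 0 0"

```text
clock: 7.48
eef_pos: [0.5422, 0.0756, 0.0961]
orientation: [0.99, 0.141, -0.001, -0.0]
force: [0.4, -0.4, -0.1]
grip_width: 0.0
```

```bash
sed -i "s/s\['eef_pos'\]\[2\]\])/s['eef_pos'][2]+.037])/" h.py; python3 -c "
from h import *
tool(np.load('m.npy'))"
```

```text
clock 7.48 machine xyz mm [ 52.3  31.  133.1] yaw err -0.0011 z axis [-2.3e-03 -2.0e-04 -1.0e+00] F [ 0.4 -0.4 -0.1] grip 0.0
```

Now pull the near way to x≈26 (26 mm, about 0.87), in small rows.

Emit:
send_rows --pt "-0.15 0 0 0 0 0" --pt "-0.1 0 0 0 0 0" --pt "-0.1 0 0 0 0 0" --pt "0 0 0 0 0 0"

```text
clock: 7.82
eef_pos: [0.5333, 0.0729, 0.097]
orientation: [0.99, 0.141, -0.0, -0.0]
force: [1.5, 0.5, 1.2]
grip_width: -0.0001
```

Emit:
send_rows --pt "-0.1 0 0 0 0 0" --pt "-0.1 0 0 0 0 0" --pt "-0.1 0 0 0 0 0" --pt "-0.1 0 0 0 0 0" --pt "0 0 0 0 0 0"

```text
clock: 8.23
eef_pos: [0.5217, 0.0695, 0.0971]
orientation: [0.99, 0.141, -0.0, -0.0]
force: [1.7, -0.5, -0.2]
grip_width: 0.0
```

Run:
```python
from h import *
import cv2
tool(np.load('m.npy'))
b=bot.snapshot('scene')
c=b[165:245,215:305].astype(float);c=np.clip((c/255)**.6*255,0,255).astype(np.uint8)
cv2.imwrite('pics/l5.png',cv2.resize(c,None,fx=7,fy=7,interpolation=cv2.INTER_NEAREST))
# numeric: red blob centroid/extents
h=cv2.cvtColor(b,cv2.COLOR_BGR2HSV);r=((h[...,0]<8)|(h[...,0]>172))&(h[...,1]>180)&(h[...,2]>60);r[:,:200]=0;r[:,310:]=0;r[:160]=0;r[260:]=0
y,x=np.where(r);print('red',x.min(),x.max(),y.min(),y.max(),x.mean(),y.mean())
m=np.load('m.npy')
for f in(.14,0): print(f,proj('scene',W(m,knob(-.26,f)))+[.1,2.2]-[0,4.4]*0)
a=cv2.imread('pics/scene0.png');h=cv2.cvtColor(a,cv2.COLOR_BGR2HSV);r=((h[...,0]<8)|(h[...,0]>172))&(h[...,1]>180)&(h[...,2]>60);r[:,:200]=0;r[:,310:]=0;r[:160]=0;r[260:]=0
y,x=np.where(r);print('red0',x.min(),x.max(),y.min(),y.max(),x.mean(),y.mean())
```

```text
clock 8.23 machine xyz mm [ 30.9  30.9 134.1] yaw err -0.0011 z axis [-5.e-04 -0.e+00 -1.e+00] F [ 1.7 -0.5 -0.2] grip 0.0
red 253 265 195 213 259.29468599033817 203.76328502415458Traceback (most recent call last):
  File "<stdin>", line 11, in <module>
ValueError: operands could not be broadcast together with shapes (2,) (0,)
```

Knob centroid is now at column 259.3 (model: 254 at the start, 261 at the crossway), which matches the finger at x=31. Another ~5 mm, then clear off, up, and round to the left side.

Emit:
send_rows --pt "-0.1 0 0 0 0 0" --pt "-0.07 0 0 0 0 0" --pt "0 0 0 0 0 0" --pt "0 0 0 0 0 0" --pt "0.2 0 0 0 0 0" --pt "0.3 0 0 0 0 0" --pt "0 0 -0.7 0 0 0" --pt "0 0 -0.9 0 0 0" --pt "0 0 -0.4 0 0 0" --pt "0 0 0 0 0 0"

```text
clock: 9.12
eef_pos: [0.5341, 0.0728, 0.1597]
orientation: [0.99, 0.142, 0.002, 0.0]
force: [0.4, -0.2, 0.2]
grip_width: 0.0004
```

```bash
cat > red.py <<'E'
from h import *
import cv2
m=np.load('m.npy');tool(m)
def red(b):
    h=cv2.cvtColor(b,cv2.COLOR_BGR2HSV);r=((h[...,0]<8)|(h[...,0]>172))&(h[...,1]>180)&(h[...,2]>60);r[:,:225]=0;r[:,310:]=0;r[:160]=0;r[260:]=0
    y,x=np.where(r);return x.min(),x.max(),y.min(),y.max(),x.mean().round(1),y.mean().round(1)
print('start',red(cv2.imread('pics/scene0.png')),'now',red(bot.snapshot('scene')))
for c,f in((-.26,.14),(-.26,0),(.26,0),(.26,.33)): print(c,f,(proj('scene',W(m,knob(c,f)))+[.1,2.2]).round(1))
E
python3 red.py
```

```text
clock 9.12 machine xyz mm [ 43.8  30.6 196.7] yaw err -0.0009 z axis [ 4.1e-03  6.0e-04 -1.0e+00] F [ 0.4 -0.2  0.2] grip 0.0004
start (np.int64(246), np.int64(260), np.int64(195), np.int64(212), np.float64(252.6), np.float64(203.1)) now (np.int64(255), np.int64(267), np.int64(195), np.int64(213), np.float64(261.3), np.float64(204.0))
-0.26 0.14 [254.4 204.8]
-0.26 0 [261.3 205.5]
0.26 0 [268.1 194.5]
0.26 0.33 [252.6 194.8]
```

Emit:
send_rows --pt "0 -0.8 0 0 0 0" --pt "-0.5 -0.8 0 0 0 0" --pt "-0.5 0 0 0 0 0" --pt "-0.45 0 0 0 0 0" --pt "0 0 0 0 0 0" --pt "0 0 0.8 0 0 0" --pt "0 0 0.8 0 0 0" --pt "0 0 0.6 0 0 0" --pt "0 0 0 0 0 0"

```text
clock: 9.92
eef_pos: [0.4749, 0.1059, 0.0874]
orientation: [0.99, 0.141, -0.003, 0.0]
force: [-0.1, -1.0, -0.1]
grip_width: -0.0003
```

```bash
python3 red.py | head -2
```

```text
clock 9.92 machine xyz mm [ -3.7  79.  124.4] yaw err -0.0012 z axis [-0.0056 -0.0011 -1.    ] F [-0.1 -1.  -0.1] grip -0.0003
start (np.int64(246), np.int64(260), np.int64(195), np.int64(212), np.float64(252.6), np.float64(203.1)) now (np.int64(264), np.int64(267), np.int64(197), np.int64(213), np.float64(265.5), np.float64(205.3))
```

Emit:
send_rows --pt "0 0.25 0 0 0 0" --pt "0 0.25 0 0 0 0" --pt "0 0.15 0 0 0 0" --pt "0 0.15 0 0 0 0" --pt "0 0.15 0 0 0 0" --pt "0 0 0 0 0 0"

```text
clock: 10.47
eef_pos: [0.4876, 0.0786, 0.0943]
orientation: [0.99, 0.141, 0.003, -0.0]
force: [-1.7, 3.3, 17.3]
grip_width: -0.0
```

Emit:
send_rows --pt "0 0.15 0 0 0 0" --pt "0 0.15 0 0 0 0" --pt "0 0.15 0 0 0 0" --pt "0 0 0 0 0 0"

```text
clock: 10.8
eef_pos: [0.4928, 0.0657, 0.0957]
orientation: [0.99, 0.141, 0.005, -0.0]
force: [-3.3, 3.8, 28.4]
grip_width: 0.0001
```

The upward force of 28 N suggests the wide knuckles, about 40 mm above the tip, are riding on the knob's top. I'll raise the tool and look.

Emit:
send_rows --pt "0 -0.1 -0.4 0 0 0" --pt "0 -0.1 -0.4 0 0 0" --pt "0 0 0 0 0 0" --pt "0 0 0 0 0 0"

```text
clock: 11.13
eef_pos: [0.4879, 0.0713, 0.1162]
orientation: [0.99, 0.141, 0.001, 0.0]
force: [0.6, 0.2, -0.4]
grip_width: 0.0
```

Run:
```python
from h import *
import cv2
tool(np.load('m.npy'))
b=bot.snapshot('scene')
c=b[150:235,215:305].astype(float);c=np.clip((c/255)**.6*255,0,255).astype(np.uint8)
cv2.imwrite('pics/l6.png',cv2.resize(c,None,fx=7,fy=7,interpolation=cv2.INTER_NEAREST))
```

```text
clock 11.13 machine xyz mm [ -1.   42.2 153.2] yaw err -0.0014 z axis [ 2.7e-03  2.0e-04 -1.0e+00] F [ 0.6  0.2 -0.4] grip 0.0
```

View pics/l6.png

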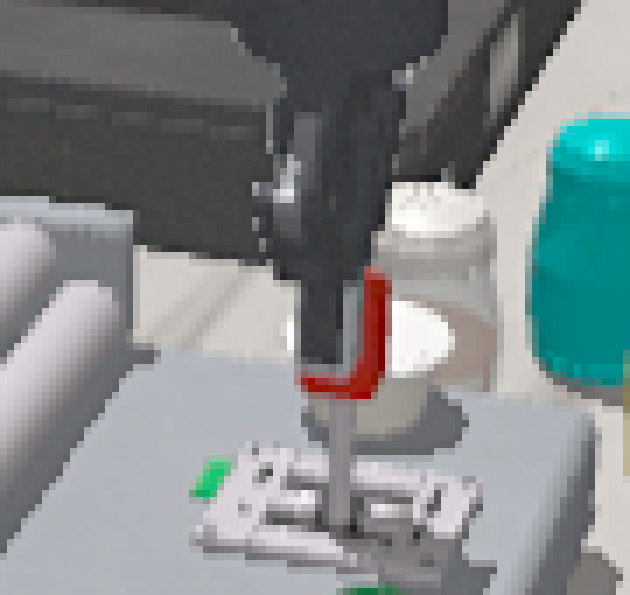

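The finger is at the knob's left face, tip at pixel (265,205), and the lever is already partway across. At this height (tip z≈0.15) the knuckles clear the knob, so I'll go on pushing right.

Emit:
send_rows --pt "0 0.15 0.05 0 0 0" --pt "0 0.15 0 0 0 0" --pt "0 0.15 0 0 0 0" --pt "0 0.15 0 0 0 0" --pt "0 0.15 0 0 0 0" --pt "0 0 0 0 0 0"

```text
clock: 11.68
eef_pos: [0.4932, 0.0493, 0.1134]
orientation: [0.99, 0.141, -0.0, 0.0]
force: [-1.5, 0.7, 0.2]
grip_width: 0.0001
```

Emit:
send_rows --pt "0 0.15 0 0 0 0" --pt "0 0.15 0 0 0 0" --pt "0 0.15 0 0 0 0" --pt "0 0.15 0 0 0 0" --pt "0 0.1 0 0 0 0" --pt "0 0 0 0 0 0"

```text
clock: 12.18
eef_pos: [0.4991, 0.0293, 0.1136]
orientation: [0.99, 0.141, -0.0, 0.0]
force: [-0.2, 0.8, -0.4]
grip_width: -0.0002
```

```bash
python3 red.py
```

```text
clock 12.18 machine xyz mm [ -2.   -1.3 150.6] yaw err -0.0016 z axis [-0.e+00 -2.e-04 -1.e+00] F [-0.2  0.8 -0.4] grip -0.0002
start (np.int64(246), np.int64(260), np.int64(195), np.int64(212), np.float64(252.6), np.float64(203.1)) now (np.int64(261), np.int64(273), np.int64(186), np.int64(201), np.float64(267.7), np.float64(196.9))
-0.26 0.14 [254.4 204.8]
-0.26 0 [261.3 205.5]
0.26 0 [268.1 194.5]
0.26 0.33 [252.6 194.8]
```

Emit:
send_rows --pt "0 0.1 0 0 0 0" --pt "0 0.1 0 0 0 0" --pt "0 0 0 0 0 0"

```text
clock: 12.48
eef_pos: [0.5006, 0.0242, 0.1136]
orientation: [0.99, 0.142, -0.0, -0.0]
force: [-0.8, 3.2, 0.3]
grip_width: -0.0002
```

Emit:
send_rows --pt "0 0.1 0 0 0 0" --pt "0 0 0 0 0 0" --pt "0 0 0 0 0 0"

```text
clock: 12.73
eef_pos: [0.501, 0.0223, 0.1134]
orientation: [0.99, 0.142, -0.0, -0.001]
force: [-0.4, 7.9, 0.1]
grip_width: -0.0002
```

At the right-hand stop (7.9 N and rising). Now back off and go round to the near side.

Emit:
send_rows --pt "0 -0.4 0 0 0 0" --pt "0 -0.4 0 0 0 0" --pt "-0.6 0 0 0 0 0" --pt "-0.6 0 0 0 0 0" --pt "-0.45 0 0 0 0 0" --pt "0 0 0 0 0 0" --pt "0 0.6 0 0 0 0" --pt "0 0.6 0 0 0 0" --pt "0 0.4 0 0 0 0" --pt "0 0 0 0 0 0"

```text
clock: 13.57
eef_pos: [0.4619, -0.0167, 0.1137]
orientation: [0.99, 0.141, 0.0, 0.0]
force: [-0.7, -0.3, 0.4]
grip_width: 0.0003
```

```bash
python3 red.py
```

```text
clock 13.57 machine xyz mm [-50.7 -35.  150.7] yaw err -0.0024 z axis [ 1.e-03 -7.e-04 -1.e+00] F [-0.7 -0.3  0.4] grip 0.0003
start (np.int64(246), np.int64(260), np.int64(195), np.int64(212), np.float64(252.6), np.float64(203.1)) now (np.int64(261), np.int64(273), np.int64(184), np.int64(201), np.float64(267.2), np.float64(192.6))
-0.26 0.14 [254.4 204.8]
-0.26 0 [261.3 205.5]
0.26 0 [268.1 194.5]
0.26 0.33 [252.6 194.8]
```

Emit:
send_rows --pt "0.3 0 0 0 0 0" --pt "0.3 0 0 0 0 0" --pt "0.15 0 0 0 0 0" --pt "0.15 0 0 0 0 0" --pt "0.15 0 0.05 0 0 0" --pt "0.15 0 0.05 0 0 0" --pt "0.15 0 0.05 0 0 0" --pt "0 0 0 0 0 0"

```text
clock: 14.28
eef_pos: [0.5, -0.0039, 0.1086]
orientation: [0.99, 0.142, -0.0, -0.0]
force: [-1.4, 0.4, -0.3]
grip_width: 0.0003
```

Emit:
send_rows --pt "0.15 0 0.05 0 0 0" --pt "0.15 0 0.05 0 0 0" --pt "0.15 0 0.05 0 0 0" --pt "0.15 0 0 0 0 0" --pt "0.15 0 0 0 0 0" --pt "0 0 0 0 0 0"

```text
clock: 14.78
eef_pos: [0.5221, 0.0023, 0.1045]
orientation: [0.99, 0.142, 0.0, -0.0]
force: [-0.4, -0.2, 0.2]
grip_width: 0.0003
```

```bash
python3 red.py
```

```text
clock 14.78 machine xyz mm [ 12.4 -33.6 141.5] yaw err -0.0009 z axis [ 3.e-04  2.e-04 -1.e+00] F [-0.4 -0.2  0.2] grip 0.0003
start (np.int64(246), np.int64(260), np.int64(195), np.int64(212), np.float64(252.6), np.float64(203.1)) now (np.int64(248), np.int64(261), np.int64(184), np.int64(201), np.float64(254.3), np.float64(192.4))
-0.26 0.14 [254.4 204.8]
-0.26 0 [261.3 205.5]
0.26 0 [268.1 194.5]
0.26 0.33 [252.6 194.8]
```

Nearly home; press on to the stop.

Emit:
send_rows --pt "0.1 0 0 0 0 0" --pt "0.1 0 0 0 0 0" --pt "0.05 0 0 0 0 0" --pt "0 0 0 0 0 0"

```text
clock: 15.17
eef_pos: [0.5287, 0.0043, 0.1046]
orientation: [0.99, 0.142, 0.0, -0.0]
force: [-0.2, -0.4, -0.0]
grip_width: 0.0001
```

Emit:
send_rows --pt "0.1 0 0 0 0 0" --pt "0.1 0 0 0 0 0" --pt "0 0 0 0 0 0"

```text
clock: 15.42
eef_pos: [0.5338, 0.0058, 0.1043]
orientation: [0.99, 0.142, -0.001, 0.0]
force: [-3.5, -1.6, 0.0]
grip_width: -0.0
```

```bash
python3 red.py|head -2
```

```text
clock 15.42 machine xyz mm [ 24.7 -33.6 141.3] yaw err -0.001 z axis [-1.3e-03 -2.0e-04 -1.0e+00] F [-3.5 -1.6  0. ] grip -0.0
start (np.int64(246), np.int64(260), np.int64(195), np.int64(212), np.float64(252.6), np.float64(203.1)) now (np.int64(244), np.int64(257), np.int64(184), np.int64(201), np.float64(250.6), np.float64(193.1))
```

Emit:
send_rows --pt "0.1 0 0 0 0 0" --pt "0.1 0 0 0 0 0" --pt "0 0 0 0 0 0" --pt "0 0 0 0 0 0"

```text
clock: 15.8
eef_pos: [0.5374, 0.0072, 0.1037]
orientation: [0.99, 0.141, -0.002, 0.0]
force: [-8.1, -3.0, 0.1]
grip_width: 0.0003
```

```bash
python3 red.py|head -2
```

```text
clock 15.8 machine xyz mm [ 28.5 -33.3 140.7] yaw err -0.0012 z axis [-4.7e-03 -7.0e-04 -1.0e+00] F [-8.1 -3.   0.1] grip 0.0003
start (np.int64(246), np.int64(260), np.int64(195), np.int64(212), np.float64(252.6), np.float64(203.1)) now (np.int64(244), np.int64(257), np.int64(184), np.int64(202), np.float64(250.0), np.float64(193.3))
```

The lever is at the stop: the knob has not moved further while the force rises to 8 N, and its column is 250 against 252.6 modelled. Back off and go above the button.

Emit:
send_rows --pt "-0.6 0 0 0 0 0" --pt "-0.8 0 -0.3 0 0 0" --pt "-0.85 -0.5 0 0 0 0" --pt "0 -0.9 0 0 0 0" --pt "0 -0.9 0 0 0 0" --pt "0 -0.9 0 0 0 0" --pt "0 -0.9 0 0 0 0" --pt "0 0 0.5 0 0 0" --pt "0 0 0.3 0 0 0" --pt "0 0 0 0 0 0"

```text
clock: 16.68
eef_pos: [0.4399, 0.1068, 0.0883]
orientation: [0.99, 0.142, -0.001, 0.0]
force: [-0.1, -0.3, 0.3]
grip_width: -0.0001
```

Run:
```python
import runpy;runpy.run_path('red.py')
from h import *
import cv2
b=bot.snapshot('scene')
c=b[165:250,220:310].astype(float);c=np.clip((c/255)**.6*255,0,255).astype(np.uint8)
cv2.imwrite('pics/l7.png',cv2.resize(c,None,fx=7,fy=7,interpolation=cv2.INTER_NEAREST))
```

```text
clock 16.68 machine xyz mm [-37.   89.7 125.3] yaw err -0.0001 z axis [-1.6e-03 -3.0e-04 -1.0e+00] F [-0.1 -0.3  0.3] grip -0.0001
start (np.int64(246), np.int64(260), np.int64(195), np.int64(212), np.float64(252.6), np.float64(203.1)) now (np.int64(245), np.int64(258), np.int64(184), np.int64(201), np.float64(251.4), np.float64(192.7))
-0.26 0.14 [254.4 204.8]
-0.26 0 [261.3 205.5]
0.26 0 [268.1 194.5]
0.26 0.33 [252.6 194.8]
```

View pics/l7.png

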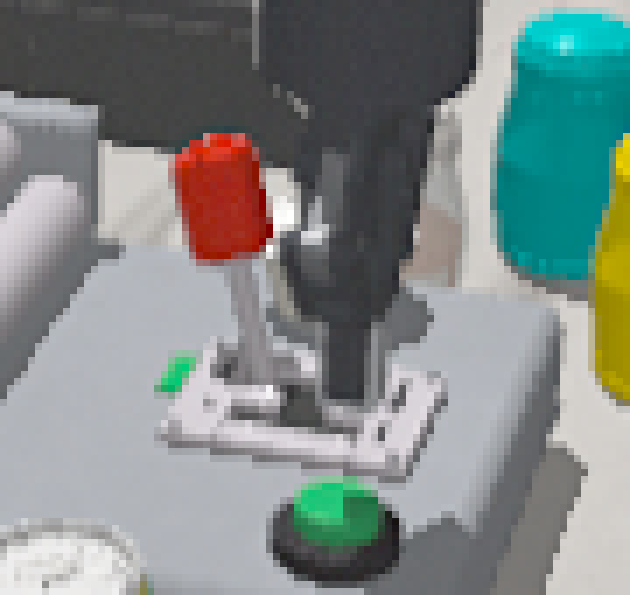

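The lever sits in the far right slot with the knob at pixel (251,192). The finger is above the button, which is at (268,237). Press down carefully.

Emit:
send_rows --pt "0.1 -0.05 0.4 0 0 0" --pt "0 0 0.3 0 0 0" --pt "0 0 0.2 0 0 0" --pt "0 0 0 0 0 0" --pt "0 0 0 0 0 0"

```text
clock: 17.2
eef_pos: [0.4428, 0.1086, 0.0625]
orientation: [0.99, 0.141, -0.0, -0.0]
force: [0.1, 0.4, -0.1]
grip_width: 0.0002
```

Emit:
send_rows --pt "0 0 0.1 0 0 0" --pt "0 0 0.1 0 0 0" --pt "0 0 0.07 0 0 0" --pt "0 0 0 0 0 0" --pt "0 0 0 0 0 0"

```text
clock: 17.62
eef_pos: [0.443, 0.109, 0.0545]
orientation: [0.99, 0.142, -0.0, -0.0]
force: [0.1, -0.3, -0.2]
grip_width: 0.0004
```

Emit:
send_rows --pt "0 0 0.1 0 0 0" --pt "0 0 0.1 0 0 0" --pt "0 0 0 0 0 0" --pt "0 0 0 0 0 0"

```text
clock: 17.95
eef_pos: [0.4434, 0.1091, 0.0487]
orientation: [0.99, 0.142, 0.0, -0.0]
force: [0.7, -0.5, 2.8]
grip_width: -0.0003
```

Emit:
send_rows --pt "0 0 0.08 0 0 0" --pt "0 0 0 0 0 0" --pt "0 0 0 0 0 0"

```text
clock: 18.2
eef_pos: [0.4434, 0.1091, 0.0464]
orientation: [0.99, 0.142, 0.0, -0.0]
force: [0.1, 0.4, 6.6]
grip_width: -0.0003
```

Button contact at about 0.052 as expected; it is now near full travel. Press a bit more, to the stop.

Emit:
send_rows --pt "0 0 0.1 0 0 0" --pt "0 0 0 0 0 0" --pt "0 0 0 0 0 0"

```text
clock: 18.45
eef_pos: [0.4437, 0.1092, 0.0458]
orientation: [0.99, 0.142, 0.001, -0.0]
force: [-10.1, -1.5, 40.9]
grip_width: -0.0002
```

Emit:
send_rows --pt "0 0 0.08 0 0 0" --pt "0 0 0 0 0 0" --pt "0 0 0 0 0 0"

```text
clock: 18.7
eef_pos: [0.4439, 0.1092, 0.0453]
orientation: [0.99, 0.142, 0.002, -0.0]
force: [-18.0, -4.4, 67.0]
grip_width: 0.0002
```

Hard stop reached: 6 mm of travel from contact to the force jump. Lift well clear, moving towards the near side.

Emit:
send_rows --pt "0 0 -0.5 0 0 0" --pt "0 0 -0.9 0 0 0" --pt "0 0 -0.9 0 0 0" --pt "0 0 -0.9 0 0 0" --pt "-0.7 0 -0.7 0 0 0" --pt "-0.9 0 0 0 0 0" --pt "-0.9 0 0 0 0 0" --pt "-0.7 0 0 0 0 0" --pt "0 0 0 0 0 0" --pt "0 0 0 0 0 0"

```text
clock: 19.53
eef_pos: [0.3503, 0.0819, 0.1578]
orientation: [0.99, 0.141, 0.0, -0.0]
force: [0.5, -0.3, 0.5]
grip_width: -0.0
```

Run:
```python
import runpy;runpy.run_path('red.py')
from h import *
import cv2
b=bot.snapshot('scene');a=cv2.imread('pics/scene0.png')
cv2.imwrite('pics/l8.png',cv2.resize(np.hstack([a[160:300,180:340],b[160:300,180:340]]),None,fx=2.5,fy=2.5,interpolation=cv2.INTER_CUBIC))
```

```text
clock 19.53 machine xyz mm [-130.    91.   194.8] yaw err -0.0011 z axis [ 5.e-04  2.e-04 -1.e+00] F [ 0.5 -0.3  0.5] grip -0.0
start (np.int64(246), np.int64(260), np.int64(195), np.int64(212), np.float64(252.6), np.float64(203.1)) now (np.int64(245), np.int64(258), np.int64(184), np.int64(201), np.float64(251.4), np.float64(192.7))
-0.26 0.14 [254.4 204.8]
-0.26 0 [261.3 205.5]
0.26 0 [268.1 194.5]
0.26 0.33 [252.6 194.8]
```

View pics/l8.png

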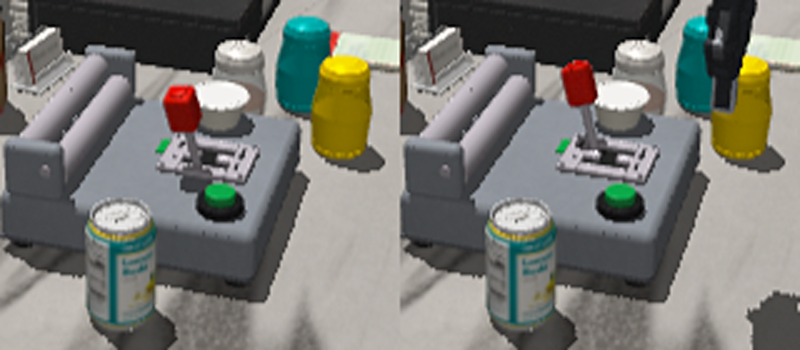

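The knob is in the third slot at (251,193), the button is up, the cup, can and shaker are where they were, and the arm is clear. Handing in.

```bash
python3 -c "
from bench import bot
print(bot.sign_off())"
```

```text
the job is handed in; nothing more can be done
None
```

The dough roller should be running in third: I moved the lever into the third slot, then pressed the green start button down and let it come up. I handed the job in at about 19.5 s of the 61 s allowed; the sign-off gives no verdict.

**What I did:** With the fingers shut, I pulled the lever back to the crossway and pushed it right until it met the stop (about 8 N). I then pushed it away from the robot to the end of the third slot (about 8 N, no further movement). The button went down about 6 mm to a hard stop.

**Last checks:**
- **Lever:** the knob was at pixel (251.4, 192.7) both before and after the press. The third-slot position worked out to (252.6, 194.8).
- **Button and loose things:** in the last picture the button was up, and the dip cup, shaker and can stood where they began.
- **Arm:** it was clear, with no force beyond sensor noise.

**What disagreed or went wrong:**
- **Fingertip height:** the real fingertip was about 37 mm above the reported TCP. I saw it in the picture, confirmed it by touching the deck, and corrected for it. That touch reached about 54 N.
- **Crossing to the right:** on the first try the wider part of the gripper seems to have ridden up on the knob, with about 28 N upward. I raised the tool and went on.
- **Button stop:** pressing on to the stop gave about 67 N at the fingertips.
- **Camera heights:** the scene camera read heights 4 to 8 mm low, so I allowed for that.

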